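Take the cover out of the desk cable box

ROBOT

A 6-joint arm with a two-finger parallel gripper is mounted at the origin on a cart in front of the work surface, level with it; the furniture and walls round the work are solid. World frame = base frame: x ahead of the robot, y to its left, z up, the work surface at z = 0. Lengths are in m, angles in degrees, forces in N, time in s.
With the tool pointing down it reaches from about 0.25 to 0.725 m from the base axis. Payload 9.7 kg.
Tool frame: the origin (TCP) lies where the fingers leave the gripper's body, on its centre line; the fingertips stand 73 mm ahead of it and the grasp point (between the pads) lies 54 mm ahead of it; y points along the fingers, x is the direction in which the jaws open and shut, and the axes are right-handed (so a half turn about y gives the same grasp; the last joint's range is limited). The gripper opens to 85 mm and grips with 20 to 120 N. Pads are 22 mm wide; open, the fingers measure 114 mm over their backs; the gripper's body (76 mm by 85 mm) begins 54 mm behind the grasp point. The pads swing forward as they close: fully open they stand 13 mm farther back than shut.
Start: joints at [0, 4.979, 10.078, 95.1, 0, 90], TCP at [0.55, -0, 0.304] pointing down, gripper open.
Joint ranges: [-179.16, 179.16], [-48.56, 103.87], [-65.8, 70.77], [-126.05, 130.52], [-82.76, 87.17], [-180, 180]. Speed limits (degrees/s): [127.2, 127.2, 147.25, 180, 180, 180].

INTERFACE

Orientations are given as [roll, pitch, yaw] about the fixed x, y, z axes, in that order (R = Rz(yaw) Ry(pitch) Rx(roll)).
In Python, from workcell import sensors, imaging, bot, models gives the robot as it stands.
- The arm moves only by the tool arm_command, never from a script. Its argument "rows" is one flat list of numbers, 7 for each row, row after row: the shift along the tool's x, y, z in cm, then the turn, a rotation vector about the tool's x, y, z in degrees, then the gripper's target within -1 to 1 (fully open at 1, half-way at 0, shut at -1). A call has 1 to 12 rows; each row is the pose to reach, as a shift and turn from the pose commanded when the call began, along the tool's axes at that moment; what a row does not reach only later rows make up. A row lasts 1/12 s, in which the tool goes at most 41.7 mm and 7.16 degrees, less where a joint would pass 70% of its speed; a pose out of reach is approached as far as the arm can. A call with a gripper value outside its range is refused whole. The fingers move at their own pace and stop on an object; "force" is the grip in N (left out, the last holds). Time passes only in rows, so rows that repeat a pose let the fingers close. It gives the time, the measured TCP pose, the force and the opening at its end, in the units of the state.
- sensors.get_obs(): the state, without advancing time (a new reading comes with each control period).
- imaging.camera(name): name is "scene" or "side" or "wrist"; returns a dict with "pixels" (420x560x3 uint8, blue, green, red), "z_map" (420x560 float32, m along the optical axis (not along the pixel's ray), 0 where there is no reading), "camera_matrix" (3x3 intrinsics, pixels), "D" ([k1, k2, p1, p2, k3] as OpenCV has them; the pictures are not rectified), "world_from_camera" (4x4, takes a point from camera to world coordinates). Camera axes: x right, y up, looking along -z (the intrinsics and any distortion apply to the point x, -y, -z); pixel columns grow to the right and rows downward; lengths in m; the calibration is good to about 2 mm. A picture is of the moment at which its call begins.
- bot.job_done(): hands the job in, once; it reports no verdict.
Trained networks look in the newest picture that a camera, given by its name, has taken for a name from the list of things; names that differ only in an ending like _2 or _b are one class to them, and where a whole thing is asked for, a point or a joint stands for the part that bears it (a point fixed in the world has none). Each returns a list of dicts, best first, with "conf" (0 to 1); they miss things now and then, are a little off and sometimes report something else, mostly with a low value. They report only what shows in the picture. A call takes as long as a camera call. They do not tell look-alikes from the thing itself.
- models.search_frame(thing, camera): "extent" ([centre column, centre row, width, height] in pixels, round what is visible of it).
- models.spot_point(thing, camera): "location" ([column, row] in pixels: a listed point, or the origin of a listed thing).
The state is a dict: "time": time; "q": joint angles; "qd": joint speeds; "joint_efforts": joint torques, N m; "ee_pos": TCP position; "tcp_rot": TCP orientation; "wrist_force": force on the tool from outside, world axes, zero at the start; "torque": the same for the moment, N m; "opening": finger opening in m.
Only numpy, scipy, OpenCV 4.12 (cv2) and the standard library are available. Lean on these libraries where they do the work, as an engineer would, in place of code of your own. Each camera call takes 0.05 s, during which the arm holds its last target.

TASK

Take the cover out of the cable box on the desk: turn both turn buttons well aside so that they no longer lap over the cover, press down the ribbed end of the cover until it stops so that the plain end tips up, then lift the cover out. Stand it upright on edge in one of the two slots of the file rack, resting on the rack's floor, and let go; do not let it fall, and leave the tape, glue bottle and label roll where they are.

Things in the scene. Friction and masses are not known exactly. Their poses are not given: they have to be found in the camera images.
- cable_box: Grey box fixed to the desk, 64 mm high; an open well in its top holds the cover. Origin: on the desk under the cover's centre; x from near to far rail, y left, z up. Outside x -95 to +100, y -97 to +97 mm; well x -68 to +73, y -52 to +52 mm, 58 mm deep. The near rail always faces the robot (within 15 degrees).
- cover: Loose white plate, 130 (x) x 100 (y) x 10 mm, 0.18 to 0.29 kg. Origin: centre of its underside; z: normal of its outer face. At the start flush with the box's top, axes along the box's, 2 to 3 mm gap at the sides and near end. Its far 75 mm lie on a tipping bracket; the near 55 mm are free below (two corner ledges apart). Can be lifted straight up once tipped.
- cover_ribs (a point): Middle of the four fine ribs across the cover's far (+x) end, on its top face, 49 mm from the cover's middle: the end to press.
- cover_plain_edge (a point): Middle of the cover's plain near (-x) end, half-way through its 10 mm thickness. Fully tipped it stands about 65 mm above the box, the plate sloping 60 degrees down away from the robot and staying so: grip it here by its thickness, fingers pointing down along the plate (about 30 degrees from vertical).
- tip_bracket (a joint): Hinge of the tipping bracket: 0 = cover flat, 1.05 rad (60 degrees, stop) = fully tipped. Axis along box y at box x +20, z 50 mm. Stiff friction (0.14 N m): it stays where left; 4 to 9 N down on the ribs moves it. The pressed end sinks into the well; follow it about 30 mm down. An 8 mm lip at its far end keeps the cover from sliding.
- button_left (a joint): Dark steel turn button on the left (+y) rail. Angle about box z, counter-clockwise from above: 0 = wing across the cover (box -y), lapping it 18 mm; +1.57 = along box +x, -1.57 = along -x. Turns both ways to 1.8, friction 0.05 N m. Wing 14 mm wide, 40 mm from pivot to tip (tail 18 mm), 2 to 12 mm above the box's top. Clear of the cover beyond 1.2 either way.
- button_right (a joint): The same on the right (-y) side rail; 0 = wing pointing to box +y across the cover, +1.57 = along box -x, -1.57 = along box +x. Otherwise as button_left.
- button_left_pivot (a point): Pivot of the left button at the level of the box's top: box x = -30, y = +74, z = 64 mm.
- button_right_pivot (a point): Pivot of the right button at the level of the box's top: box x = -30, y = -74, z = 64 mm.
- file_rack: Dark steel file rack fixed to the desk. Origin: on the desk under its centre. Base plate 80 (x) x 130 (y) x 6 mm; three upright dividers 4 mm thick and 120 mm long (along rack y), reaching 82 mm high, at rack x = -34, 0 and +34 mm, make two slots 30 mm wide with centres at rack x = -17 and +17 mm, open above and at both ends.
- tape_roll: Loose roll of brown parcel tape lying flat, 92 mm across, 48 mm high; origin under its centre. Leave it.
- glue_bottle: Loose small white glue bottle with a dark nozzle, standing, 35 mm across, 112 mm high; origin under its centre. Leave it.
- label_roll: Loose roll of white labels lying flat, 72 mm across, 40 mm high; origin under its centre. Leave it.
Mind the look-alikes: they are no part of the job. Of the things that look like the cover, the smaller one is meant.

How it is judged:
By the outcome, as a careful person would: the job done as asked, in the order asked, and still so for the second after the job is handed in, with the robot touching nothing.
It also fails if it takes over 61 s, if anything falls off the work surface, if the arm or the gripper's body presses on something with over 40 N, if the wrist force passes 120 N, or if a joint passes its speed limit or range.

## Working session

There is one attempt and no reset: what is moved stays moved. The work goes in short steps, Python scripts to look and compute and a tool call to move; the robot and the scene stay as the last step left them, time stands still between calls to the robot, and variables do not carry over. Pictures are saved under pics/ and viewed, and the job is handed in when it is done.

Besides the shell and the picture viewer there is one more tool, called after "Emit:" as name(argument=value, ...) on one line, values as JSON. arm_command: Moves the arm, as the interface text tells. Its arguments: {"type":"object","properties":{"rows":{"type":"array","items":{"type":"number"}},"force":{"type":"number"}},"required":["rows"]}

```bash
ls; mkdir -p pics; python3 - <<'E'
from workcell import sensors, imaging, bot, models
import cv2,numpy as np
o=sensors.get_obs();print(o)
for c in ["scene","side","wrist"]:
    d=imaging.camera(c);cv2.imwrite(f"pics/{c}0.png",d["pixels"]);np.savez(f"pics/{c}0.npz",**d)
    print(c,d["camera_matrix"],d["D"],d["world_from_camera"])
    for t in ["cable_box","cover","cover_ribs","cover_plain_edge","button_left_pivot","button_right_pivot","file_rack"]:
        print(t,[(np.round(r["location"]),round(r["conf"],2)) for r in models.spot_point(t,c)])
E
```

```text
pics
{'time': 0.0, 'q': array([-5.63484846e-04,  5.01110909e+00,  1.00321372e+01,  9.51002589e+01,
       -2.56273548e-03,  8.99979212e+01]), 'qd': array([ 0.04750212,  0.06717066, -0.01554423, -0.12835086,  0.05391894,
       -0.00240144]), 'joint_efforts': array([ 7.68234549e-04, -5.20392072e+01,  4.64802504e+01,  1.63646933e-02,
        2.23589603e-05, -6.77332673e-05]), 'ee_pos': array([ 5.49851671e-01, -1.49078712e-05,  3.03162174e-01]), 'tcp_rot': array([-9.00025599e+01,  7.92309324e-02,  1.51527017e-03]), 'wrist_force': array([ 0.34263822, -0.08335374, -0.70183915]), 'torque': array([-0.00309912,  0.01441701,  0.00657272]), 'opening': 0.0853761584026958}
scene [[521.95587932   0.         281.04705315]
 [  0.         521.95587932 207.63486329]
 [  0.           0.           1.        ]] [-0.00033477  0.          0.          0.          0.        ] [[ 0.69442432  0.40544979 -0.59446221 -0.24350534]
 [-0.71947577  0.40429842 -0.56471001 -0.91014904]
 [ 0.01137858  0.81984953  0.57246596  0.8538517 ]
 [ 0.          0.          0.          1.        ]]
cable_box [(array([293., 239.]
[... 1297 characters left out ...]
      ]] [-0.06714258  0.          0.          0.          0.        ] [[ 9.99999754e-01  2.62877184e-04 -6.50979082e-04  5.49976073e-01]
 [-6.14256508e-05  9.56456292e-01  2.91875586e-01  7.61426455e-02]
 [ 6.99360471e-04 -2.91875474e-01  9.56456072e-01  3.74271824e-01]
 [ 0.00000000e+00  0.00000000e+00  0.00000000e+00  1.00000000e+00]]
cable_box [(array([287., 314.]), 0.94)]
cover [(array([108., 135.]), 0.96), (array([289., 340.]), 0.91)]
cover_ribs [(array([142.,  96.]), 0.66), (array([332., 345.]), 0.59)]
cover_plain_edge [(array([238., 344.]), 0.88), (array([ 65., 183.]), 0.62)]
button_left_pivot [(array([270., 292.]), 0.58)]
button_right_pivot []
file_rack [(array([309.,  94.]), 0.62)]
```

View pics/scene0.png

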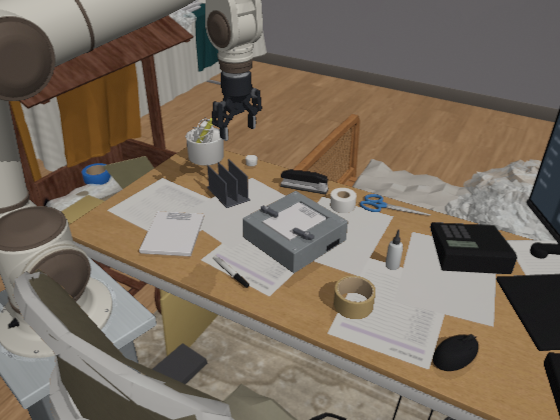

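View pics/side0.png

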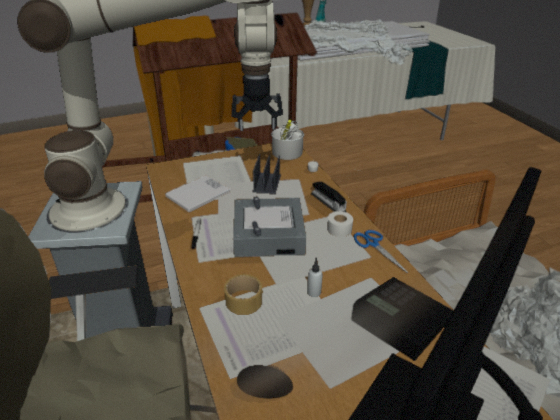

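View pics/wrist0.png

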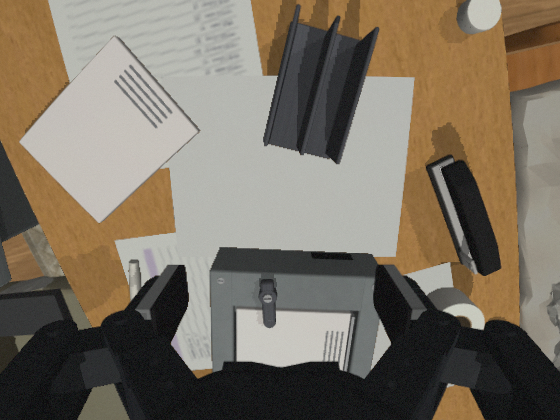

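The scene picture shows the cover in the grey box at (294,218), with buttons at (268,212) and (303,234), and the rack at (228,185). The look-alike plate lies on the desk at (172,232). In the wrist view the look-alike is at (108,130) and the real cover is at (290,340). Candidates for the cover are scene (294,218), smaller and in the box, and (172,232), larger and loose. I choose the one in the box.

```bash
cat > h.py <<'E'
import numpy as np,cv2
def cloud(d):
    z=d["z_map"];h,w=z.shape
    u,v=np.meshgrid(np.arange(w),np.arange(h))
    p=cv2.undistortPoints(np.stack([u,v],-1).reshape(-1,1,2).astype(np.float64),d["camera_matrix"],d["D"]).reshape(h,w,2)
    P=np.stack([p[...,0]*z,-p[...,1]*z,-z],-1)
    T=d["world_from_camera"];W=P@T[:3,:3].T+T[:3,3]
    W[z<=0]=np.nan
    return W
def ray(d,uv):
    p=cv2.undistortPoints(np.array([[uv]],float),d["camera_matrix"],d["D"])[0,0]
    T=d["world_from_camera"];return T[:3,3],T[:3,:3]@np.array([p[0],-p[1],-1])
def onz(d,uv,z):
    c,r=ray(d,uv);return c+r*(z-c[2])/r[2]
def proj(d,P):
    T=d["world_from_camera"];p=(np.asarray(P)-T[:3,3])@T[:3,:3]
    q=np.array([[p[0],-p[1],-p[2]]]);return cv2.projectPoints(q,np.zeros(3),np.zeros(3),d["camera_matrix"],d["D"])[0][0,0]
def tri(rs):
    A=np.zeros((3,3));b=np.zeros(3)
    for c,r in rs:
        r=r/np.linalg.norm(r);M=np.eye(3)-np.outer(r,r);A+=M;b+=M@c
    return np.linalg.solve(A,b)
E
cat > fit.py <<'E'
from h import *
P=[]
for c in ["scene","side","wrist"]:
    d=np.load(f"pics/{c}0.npz");W=cloud(d)
    m=(W[...,2]>.054)&(W[...,2]<.071)&(W[...,0]>.35)&(W[...,0]<.75)&(abs(W[...,1]+.06)<.25)
    q=W[m];print(c,len(q),q.min(0) if len(q) else 0,q.max(0) if len(q) else 0, np.median(q[:,2]))
    im=np.zeros(m.shape,np.uint8);im[m]=1
    n,l,s,cc=cv2.connectedComponentsWithStats(im)
    for k in np.argsort(-s[1:,4])[:4]+1:
        q=W[l==k];r=cv2.minAreaRect((q[:,:2]*1000).astype(np.float32));print('  ',s[k],r,np.median(q[:,2]),np.percentile(q[:,2],[5,95]))
    m2=(W[...,2]>.0740)&(W[...,2]<.09)&(W[...,0]>.35)&(W[...,0]<.75)&(abs(W[...,1]+.06)<.25)
    im=np.zeros(m.shape,np.uint8);im[m2]=1
    n,l,s,cc=cv2.connectedComponentsWithStats(im)
    for k in np.argsort(-s[1:,4])[:6]+1:
        q=W[l==k];r=cv2.minAreaRect((q[:,:2]*1000).astype(np.float32));print('  hi',s[k],r,np.median(q[:,2]))
E
python3 fit.py
python3 -c "
import cv2
a=cv2.imread('pics/scene0.png');cv2.imwrite('pics/cropA.png',cv2.resize(a[140:280,190:370],None,fx=4,fy=4,interpolation=3))
a=cv2.imread('pics/side0.png');cv2.imwrite('pics/cropB.png',cv2.resize(a[140:270,200:360],None,fx=4,fy=4,interpolation=3))"
```

```text
scene 3796 [ 0.46170824 -0.29524943  0.05403813] [0.74820159 0.15684583 0.07097449] 0.0642084899783324
   [ 243  191  106   66 3495] ((564.1065673828125, -192.25047302246094), (197.81442260742188, 199.06346130371094), 86.89273071289062) 0.06424514126301839 [0.05871687 0.06721618]
   [228 163  21  22  99] ((615.2399291992188, 80.90563201904297), (119.34815216064453, 7.004411697387695), 76.1575698852539) 0.06318458327378351 [0.0549082  0.07021708]
   [218 165  20  24  98] ((581.916015625, 89.26634216308594), (124.27117156982422, 7.640659809112549), 75.68323516845703) 0.06176008796546917 [0.05432129 0.07017739]
   [208 169  19  23  94] ((548.8071899414062, 98.25032043457031), (121.60382080078125, 5.810074806213379), 75.07960510253906) 0.06302935217022532 [0.05546444 0.06977254]
  hi [293 228  22  11  89] ((527.439208984375, -254.44204711914062), (19.10056495666504, 55.387413024902344), 5.654993534088135) 0.07658108284272791
  hi [228 159  21  21  73] ((615.0150146484375, 82.82528686523438), (121.34803771972656, 8.580504417419434), 76.29096984863281) 0.07962724914377295
  hi [261 205  18
[... 2746 characters left out ...]
062), (44.88373565673828, 0.42539313435554504), 75.08370971679688) 0.06281524478467132 [0.05489987 0.06997661]
  hi [335  27  44 137 848] ((616.3701782226562, 87.75403594970703), (118.58939361572266, 5.078039169311523), 76.12061309814453) 0.08158910012138587
  hi [300  16  40 139 749] ((583.3516845703125, 95.56427001953125), (117.8519515991211, 4.868770599365234), 75.95056915283203) 0.08185156791830384
  hi [264   4  36 142 693] ((550.6138305664062, 104.16937255859375), (118.96888732910156, 4.274827003479004), 75.85027313232422) 0.08196383625925535
  hi [258 281  19  47 605] ((537.3232421875, -123.27725219726562), (19.30854606628418, 56.97410583496094), 8.432531356811523) 0.07633286302524245
```

View pics/cropA.png

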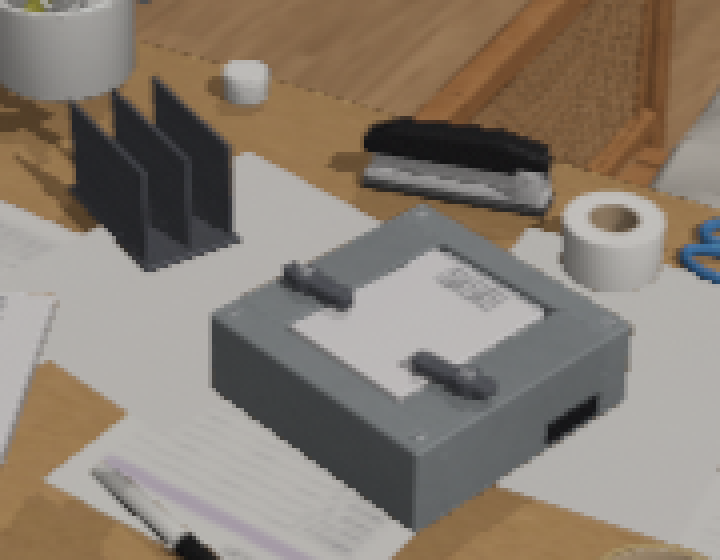

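View pics/cropB.png

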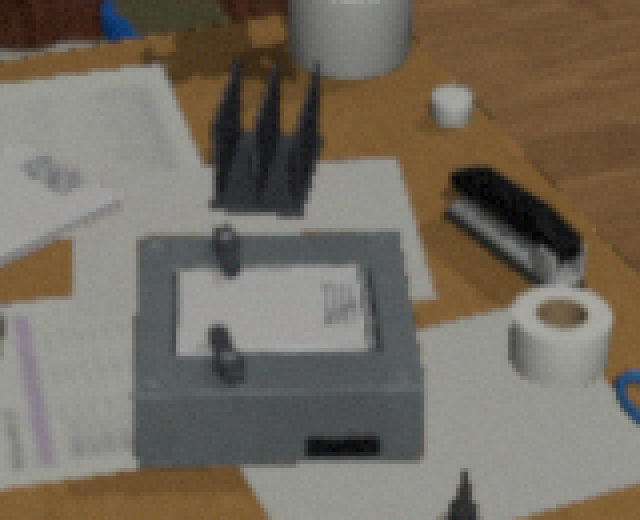

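The crop confirms it: the white plate in the grey box has its ribs at the far end, and both buttons lie across it. Box origin is about (561.5, -191.9) mm with yaw -3.1°. The box top measures 64 mm and the buttons 76 mm, which match the text. Next I shut the gripper and move above the start point beside the left button.

Emit:
arm_command(rows=[1.4, 5, -7, 0, 0, 0, -1, 1.4, 10, -14.4, 0, 0, 0, -1, 1.4, 10, -14.4, 0, 0, 0, -1, 1.4, 10, -14.4, 0, 0, 0, -1, 1.4, 10, -14.4, 0, 0, 0, -1, 1.4, 10, -14.4, 0, 0, 0, -1, 1.4, 10, -14.4, 0, 0, 0, -1], force=40)

```text
time: 1.78
ee_pos: [0.5639, -0.144, 0.2041]
tcp_rot: [-90.0, 0.0, -0.1]
wrist_force: [0.0, -0.7, 0.5]
opening: 0.0006
```

```bash
cat > path.py <<'E'
import numpy as np
O=np.array([561.5,-191.9]);y=np.radians(-3.13);R=np.array([[np.cos(y),-np.sin(y)],[np.sin(y),np.cos(y)]])
def left(s=26,a=14.5,b=11):
  for t in [0,-10,-20,-30,-40,-50,-60,-70,-80,-86]:
    r=np.radians(t);n=np.array([np.cos(r),np.sin(r)]);w=np.array([np.sin(r),-np.cos(r)])
    F=(7+a*abs(n[0])+b*abs(n[1]))*n+s*w
    yield t,O+R@(np.array([-30,74])+F), O+R@(np.array([-30,-74])+F*[1,-1])
if __name__=="__main__":
  for t,l,r in left(): print(t,l.round(1),r.round(1))
E
python3 path.py; python3 - <<'E'
from workcell import *
from workcell import sensors,imaging
import cv2,numpy as np
o=sensors.get_obs();print(o["time"],o["ee_pos"],o["tcp_rot"],o["opening"],o["wrist_force"])
d=imaging.camera("wrist");cv2.imwrite("pics/w1.png",d["pixels"]);np.savez("pics/w1.npz",**d)
E
```

```text
0 [ 555.6 -143.5] [ 550.4 -239.4]
-10 [ 552.3 -147. ] [ 547.4 -235.6]
-20 [ 547.8 -149.9] [ 543.3 -232.2]
-30 [ 542.4 -151.8] [ 538.1 -229.6]
-40 [ 536.2 -152.6] [ 532.  -228.2]
-50 [ 529.6 -151.8] [ 525.4 -228.3]
-60 [ 523.1 -149.3] [ 518.7 -230. ]
-70 [ 517.2 -145.3] [ 512.4 -233.4]
-80 [ 512.2 -139.7] [ 506.8 -238.4]
-86 [ 509.9 -135.7] [ 504.1 -242.1]
1.7833 [ 0.56389094 -0.1440203   0.20407109] [-8.99753370e+01  2.14033133e-02 -6.46775387e-02] 0.0006252429434175852 [ 0.02011582 -0.71878237  0.53795716]
```

View pics/w1.png

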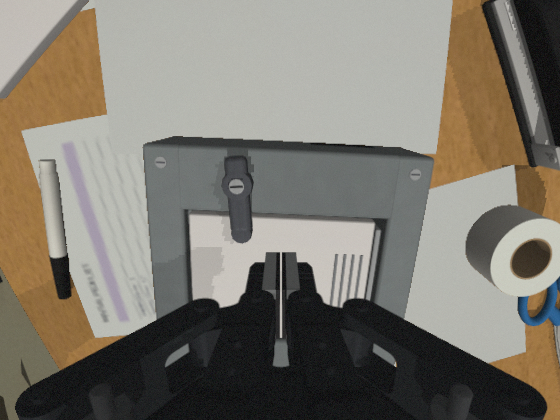

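The shut fingers are at (280,270) and the left button pivot at (236,186), with its wing down to (241,238) over the cover. I descend beside the wing and then sweep it round toward the near side.

Emit:
arm_command(rows=[0, 3.5, 0, 0, 0, 0, -1, 0, 6.1, 0, 0, 0, 0, -1, 0, 6.1, 0, 0, 0, 0, -1, 0, 6.1, 0, 0, 0, 0, -1])

```text
time: 2.17
ee_pos: [0.5639, -0.1427, 0.1435]
tcp_rot: [-90.0, 0.0, 0.1]
wrist_force: [0.0, 0.4, 0.3]
opening: -0.0001
```

Emit:
arm_command(rows=[-0.8, 0, 0, 0, 0, 0, -1, -1.2, 0, -0.3, 0, 0, 0, -1, -1.6, 0, -0.6, 0, 0, 0, -1, -2.2, 0, -0.8, 0, 0, 0, -1, -2.8, 0, -0.9, 0, 0, 0, -1, -3.4, 0, -0.8, 0, 0, 0, -1, -4.1, 0, -0.5, 0, 0, 0, -1, -4.7, 0, -0.1, 0, 0, 0, -1, -5.2, 0, 0.4, 0, 0, 0, -1, -5.4, 0, 0.8, 0, 0, 0, -1, -5.4, 0, 0.8, 0, 0, 0, -1])

```text
time: 3.08
ee_pos: [0.5092, -0.1352, 0.1428]
tcp_rot: [-90.0, 0.0, 0.0]
wrist_force: [0.5, -0.2, -0.1]
opening: 0.0
```

```bash
python3 - <<'E'
from workcell import sensors,imaging
import cv2,numpy as np
o=sensors.get_obs();print(o["time"],o["ee_pos"],o["tcp_rot"],o["opening"],o["wrist_force"])
d=imaging.camera("wrist");e=imaging.camera("scene")
cv2.imwrite("pics/w2.png",np.hstack([cv2.resize(d["pixels"],(400,300)),cv2.resize(e["pixels"][160:280,220:380],(400,300),interpolation=3)]))
E
```

```text
3.0833 [ 0.50922368 -0.13516071  0.14282245] [-8.99920635e+01  4.81804015e-02  3.22053181e-02] 4.4532583124277455e-05 [ 0.51855237 -0.17879871 -0.13988312]
```

View pics/w2.png

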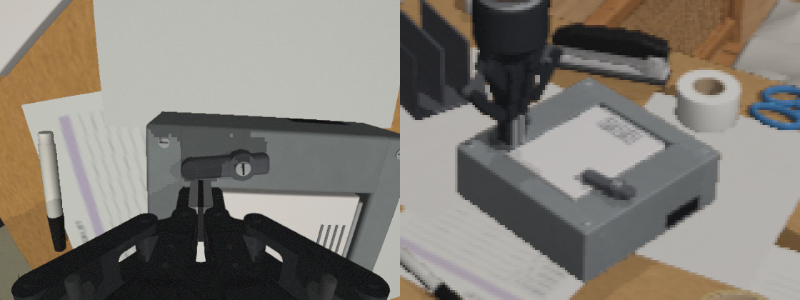

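The left button's wing now lies along the near direction, about 90° from its start. Now the right one, the same way.

Emit:
arm_command(rows=[2, -2, -2, 0, 0, 0, -1, 5, -2, -4, 0, 0, 0, -1, 5, -2, -7, 0, 0, 0, -1, 5, -2, -10.4, 0, 0, 0, -1, 5, -2, -10.4, 0, 0, 0, -1, 5, 0, -10.4, 0, 0, 0, -1, 5, 0, -10.4, 0, 0, 0, -1])

```text
time: 3.77
ee_pos: [0.559, -0.2401, 0.1394]
tcp_rot: [-89.9, 0.2, -0.1]
wrist_force: [-0.8, 1.5, -0.5]
opening: 0.0
```

Emit:
arm_command(rows=[-1.0, 0, 0.1, 0, 0, 0, -1, -1.3, 0, 0.4, 0, 0, 0, -1, -1.7, 0, 0.8, 0, 0, 0, -1, -2.2, 0, 1.0, 0, 0, 0, -1, -2.8, 0, 1.2, 0, 0, 0, -1, -3.5, 0, 1.2, 0, 0, 0, -1, -4.1, 0, 1.0, 0, 0, 0, -1, -4.8, 0, 0.7, 0, 0, 0, -1, -5.3, 0, 0.2, 0, 0, 0, -1, -5.6, 0, -0.2, 0, 0, 0, -1, -5.6, 0, -0.2, 0, 0, 0, -1])

```text
time: 4.68
ee_pos: [0.5031, -0.2429, 0.1428]
tcp_rot: [-90.0, 0.0, -0.1]
wrist_force: [0.9, -0.7, 0.2]
opening: -0.0003
```

```bash
python3 - <<'E'
from workcell import sensors,imaging
import cv2,numpy as np
o=sensors.get_obs();print(o["time"],o["ee_pos"],o["tcp_rot"],o["opening"],o["wrist_force"])
d=imaging.camera("side");e=imaging.camera("scene")
cv2.imwrite("pics/w3.png",np.hstack([cv2.resize(d["pixels"][170:275,200:340],(400,300),interpolation=3),cv2.resize(e["pixels"][160:280,220:380],(400,300),interpolation=3)]))
E
```

```text
4.6833 [ 0.50306599 -0.24291308  0.14284273] [-9.00060845e+01  4.12814552e-02 -6.96841277e-02] -0.00030295746584944785 [ 0.8929429  -0.73898425  0.16535739]
```

View pics/w3.png

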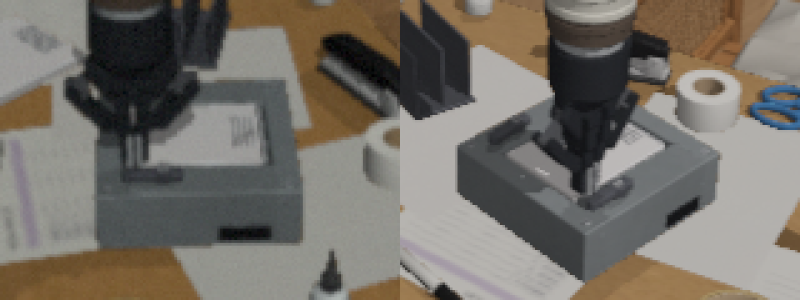

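Both buttons are turned aside. Next I go above the ribs, at box x of about 52 mm, which is world (613, -195).

Emit:
arm_command(rows=[0, -2, 1.5, 0, 0, 0, -1, 3, -3, 3, 0, 0, 0, -1, 7, -3, 4.7, 0, 0, 0, -1, 10.9, -3, 4.7, 0, 0, 0, -1, 10.9, -3, 4.7, 0, 0, 0, -1, 10.9, 0, 4.7, 0, 0, 0, -1, 10.9, 0, 4.7, 0, 0, 0, -1, 10.9, 0, 4.7, 0, 0, 0, -1])

```text
time: 5.45
ee_pos: [0.6121, -0.1947, 0.1411]
tcp_rot: [-89.9, 0.2, 0.0]
wrist_force: [0.5, -0.1, 0.3]
opening: 0.0
```

```bash
python3 - <<'E'
from workcell import sensors,imaging
import cv2,numpy as np
o=sensors.get_obs();print(o["time"],o["ee_pos"],o["tcp_rot"],o["opening"],o["wrist_force"])
d=imaging.camera("wrist");e=imaging.camera("scene")
cv2.imwrite("pics/w4.png",np.hstack([cv2.resize(d["pixels"],(400,300),interpolation=3),cv2.resize(e["pixels"][160:280,220:380],(400,300),interpolation=3)]))
E
```

```text
5.45 [ 0.61208404 -0.19472405  0.14113822] [-8.99425446e+01  2.32227421e-01  2.87372531e-03] 4.6952138152965095e-05 [ 0.51965534 -0.13833802  0.26026588]
```

View pics/w4.png

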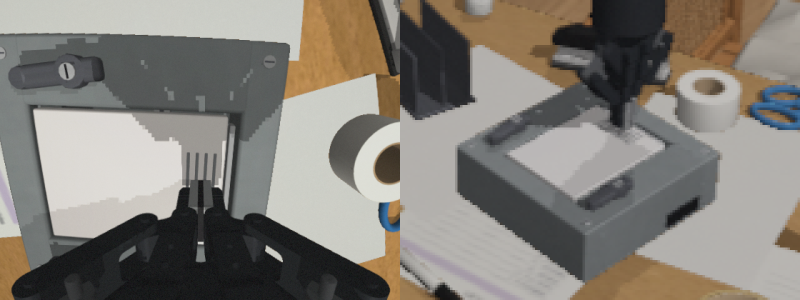

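The fingertips stand over the ribs and both wings are clear. I press down in steps and watch the force.

Emit:
arm_command(rows=[0, 0.4, 0, 0, 0, 0, -1, 0, 0.7, 0, 0, 0, 0, -1, 0, 1.0, 0, 0, 0, 0, -1, 0, 1.3, 0, 0, 0, 0, -1, 0, 1.6, 0, 0, 0, 0, -1])

```text
time: 5.97
ee_pos: [0.615, -0.1954, 0.1297]
tcp_rot: [-90.1, -0.4, 0.0]
wrist_force: [7.7, 0.5, 9.5]
opening: 0.0
```

Emit:
arm_command(rows=[0, 0.3, 0, 0, 0, 0, -1, 0, 0.6, 0, 0, 0, 0, -1, 0, 0.9, 0, 0, 0, 0, -1])

```text
time: 6.22
ee_pos: [0.6157, -0.1954, 0.121]
tcp_rot: [-90.1, -0.5, 0.0]
wrist_force: [9.9, -0.1, 6.6]
opening: -0.0004
```

```bash
python3 - <<'E'
from workcell import sensors,imaging
import cv2,numpy as np
o=sensors.get_obs();print(o["time"],o["ee_pos"],o["tcp_rot"],o["opening"],o["wrist_force"])
d=imaging.camera("side");e=imaging.camera("scene")
cv2.imwrite("pics/w5.png",np.hstack([cv2.resize(d["pixels"][170:275,200:340],(400,300),interpolation=3),cv2.resize(e["pixels"][160:280,220:380],(400,300),interpolation=3)]))
E
```

```text
6.2167 [ 0.6157274  -0.19543503  0.12098218] [-9.00954571e+01 -5.10061620e-01  1.50563258e-02] -0.0003665216079213369 [ 9.89059563 -0.12166565  6.59820129]
```

View pics/w5.png

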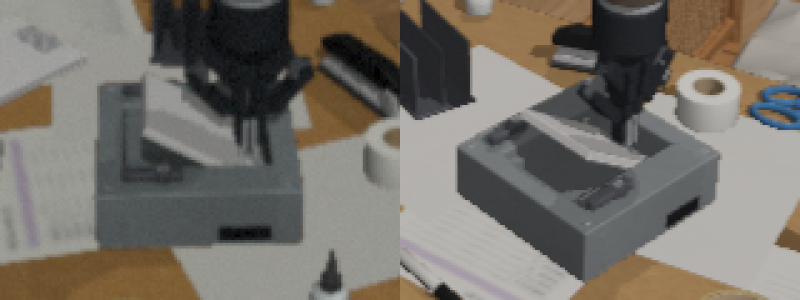

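The cover is tipping. I measure the plate's angle and its clearance to the gripper.

```bash
cat > plate.py <<'E'
from h import *
from workcell import sensors,imaging
import sys
O=np.array([561.5,-191.9]);y=np.radians(-3.13);R=np.array([[np.cos(y),-np.sin(y)],[np.sin(y),np.cos(y)]])
tag=sys.argv[1]
for c in ["side","scene"]:
    d=imaging.camera(c);np.savez(f"pics/{c}_{tag}.npz",**d);W=cloud(d)*1000
    g=d["pixels"].astype(int).min(-1)
    B=W.copy();B[...,:2]=(W[...,:2]-O)@R
    m=(B[...,2]>72)&(B[...,2]<145)&(B[...,0]>-75)&(B[...,0]<75)&(abs(B[...,1])<54)&(g>110)
    q=B[m];print(c,len(q))
    if len(q)<20: continue
    print(' min',np.percentile(q,2,0).round(1),'max',np.percentile(q,98,0).round(1))
    best=0;rng=np.random.default_rng(0)
    for _ in range(500):
        a=q[rng.choice(len(q),3,replace=False)];n=np.cross(a[1]-a[0],a[2]-a[0])
        if np.linalg.norm(n)<1:continue
        n/=np.linalg.norm(n);k=abs((q-a[0])@n)<1.5
        if k.sum()>best:best=k.sum();K=k
    s=q[K];c0=s.mean(0);n=np.linalg.svd(s-c0)[2][2];n*=np.sign(n[2]);print(' plane n',n.round(3),'inl',best,'tilt',np.degrees(np.arctan2(n[0],n[2])).round(1),'c',c0.round(1))
    k=B[(B[...,2]>100)&(B[...,2]<135)&(g<70)&(abs(B[...,1])<60)&(B[...,0]<90)&(B[...,0]>-90)]
    if len(k): print(' dark lowest x at z100-135',np.percentile(k[:,0],[1,5]))
o=sensors.get_obs();print(o["time"],o["ee_pos"].round(4),o["wrist_force"].round(1))
E
python3 plate.py a
```

```text
side 429
 min [-43.3 -50.1  73. ] max [ 11.6  46.7 108.9]
 plane n [0.557 0.004 0.83 ] inl 306 tilt 33.9 c [-17.4  -5.6  92.2]
 dark lowest x at z100-135 [-2.25259215  5.86447192]
scene 339
 min [-46.8 -51.   73.3] max [ 51.   45.4 109.8]
 plane n [ 0.551 -0.     0.835] inl 194 tilt 33.4 c [-19.4  -6.5  95.1]
 dark lowest x at z100-135 [-5.29816202  1.16506151]
6.4167 [ 0.6154 -0.1954  0.1203] [10.  -0.3  4.3]
```

The tilt is only 34°, and the jaw linkages reach back to box x of about 0, where the plate would end up. So I lift off (the cover stays put) and turn the gripper 90° so its slim side faces the plate.

Emit:
arm_command(rows=[0, -4, 0, 0, 0, 0, -1, 0, -8, 0, 0, 0, 0, -1, 0, -8, 0, 0, -7, 0, -1, 0, -8, 0, 0, -14, 0, -1, 0, -8, 0, 0, -21, 0, -1, 0, -8, 0, 0, -28, 0, -1, 0, -8, 0, 0, -30, 0, -1])

```text
time: 7.0
ee_pos: [0.6129, -0.1951, 0.1983]
tcp_rot: [-90.0, -0.0, 30.4]
wrist_force: [0.3, -0.4, 0.3]
opening: 0.0001
```

```bash
python3 plate.py b; python3 -c "
from workcell import sensors
o=sensors.get_obs();print(o['q'],o['tcp_rot'])"
```

```text
side 448
 min [-40.6 -50.5  72.6] max [ 12.1  48.4 108.7]
 plane n [0.572 0.008 0.82 ] inl 347 tilt 34.9 c [-15.5  -1.7  91.3]
 dark lowest x at z100-135 [-46.31717052 -46.31365597]
scene 348
 min [-45.3 -51.   72.7] max [ 47.5  46.3 127.8]
 plane n [ 0.551 -0.001  0.835] inl 204 tilt 33.4 c [-16.4  -4.7  93.1]
 dark lowest x at z100-135 [39.20593633 39.42854146]
7.1 [ 0.6129 -0.1951  0.1982] [0.3 0.2 0.5]
[-1.76571881e+01  1.70227789e+01  1.22972646e+01  8.52470374e+01
 -9.91305897e-04  4.23293776e+01] [-9.00209597e+01 -1.77505800e-02  3.00134373e+01]
```

Emit:
arm_command(rows=[0, 0, 0, 0, -7, 0, -1, 0, 0, 0, 0, -14, 0, -1, 0, 0, 0, 0, -21, 0, -1, 0, 0, 0, 0, -28, 0, -1, 0, 0, 0, 0, -35, 0, -1, 0, 0, 0, 0, -42, 0, -1, 0, 0, 0, 0, -49, 0, -1, 0, 0, 0, 0, -56, 0, -1, 0, 0, 0, 0, -57, 0, -1])

```text
time: 7.85
ee_pos: [0.6129, -0.1951, 0.1981]
tcp_rot: [-90.0, 0.0, 87.2]
wrist_force: [-0.1, -0.4, -0.2]
opening: 0.0001
```

Emit:
arm_command(rows=[0, 2, -1.5, 5, 0, 0, -1, 0, 5, -1.5, 10, 0, 0, -1, 0, 6.6, -1.5, 10, 0, 0, -1, 0, 6.6, -1.5, 10, 0, 0, -1, 0, 6.6, -1.5, 10, 0, 0, -1])

```text
time: 8.27
ee_pos: [0.6277, -0.1957, 0.1312]
tcp_rot: [-79.9, 0.0, 86.8]
wrist_force: [0.9, 0.3, 0.9]
opening: -0.0
```

```bash
python3 - <<'E'
from workcell import sensors,imaging
import cv2,numpy as np
o=sensors.get_obs();print(o["time"],o["ee_pos"],o["tcp_rot"],o["opening"],o["wrist_force"])
d=imaging.camera("side");e=imaging.camera("scene")
cv2.imwrite("pics/w6.png",np.hstack([cv2.resize(d["pixels"][170:275,200:340],(400,300),interpolation=3),cv2.resize(e["pixels"][160:280,220:380],(400,300),interpolation=3)]))
E
```

```text
8.2667 [ 0.62769991 -0.19569429  0.13115153] [-7.99144358e+01  3.66877764e-03  8.68296504e+01] -4.504233476566199e-05 [0.90509611 0.29703387 0.90446005]
```

View pics/w6.png

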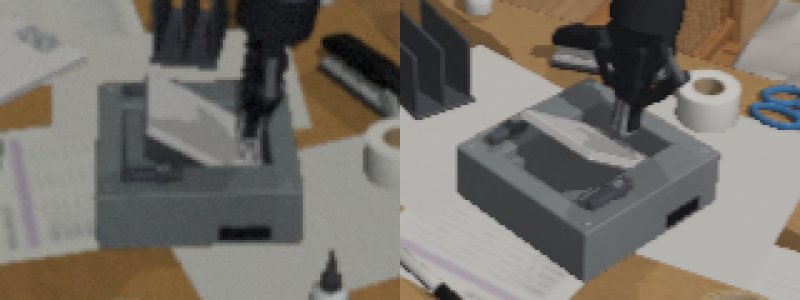

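Emit:
arm_command(rows=[0, 0.5, -0.1, 0, 0, 0, -1, 0, 0.9, -0.2, 0, 0, 0, -1, 0, 1.2, -0.2, 0, 0, 0, -1, 0, 1.5, -0.25, 0, 0, 0, -1, 0, 1.8, -0.3, 0, 0, 0, -1])

```text
time: 8.78
ee_pos: [0.6281, -0.1959, 0.1149]
tcp_rot: [-80.1, 0.0, 87.0]
wrist_force: [1.5, -0.6, 6.3]
opening: -0.0001
```

Emit:
arm_command(rows=[0, 0.3, -0.05, 0, 0, 0, -1, 0, 0.5, -0.1, 0, 0, 0, -1, 0, 0.5, -0.1, 0, 0, 0, -1])

```text
time: 9.03
ee_pos: [0.6283, -0.1959, 0.1092]
tcp_rot: [-80.1, 0.0, 87.0]
wrist_force: [2.2, -0.0, 2.0]
opening: -0.0001
```

```bash
python3 plate.py c
```

```text
side 283
 min [-23.7 -50.   74.6] max [ 18.8  48.7 126. ]
 plane n [0.793 0.003 0.61 ] inl 195 tilt 52.4 c [ -2.8   3.3 103.1]
 dark lowest x at z100-135 [-1.88551232 49.51353435]
scene 196
 min [-26.6 -51.1  77.6] max [ 15.8  46.7 126.3]
 plane n [-0.678  0.032  0.734] inl 75 tilt -42.7 c [-21.7   2.9 122.3]
 dark lowest x at z100-135 [49.12608334 50.95566493]
9.1333 [ 0.6283 -0.1959  0.1091] [ 2.9 -0.6  3.3]
```

Emit:
arm_command(rows=[0, 0.3, -0.05, 0, 0, 0, -1, 0, 0.6, -0.1, 0, 0, 0, -1, 0, 0.6, -0.1, 0, 0, 0, -1])

```text
time: 9.38
ee_pos: [0.6286, -0.1958, 0.1031]
tcp_rot: [-80.1, 0.0, 87.0]
wrist_force: [3.7, -0.0, 4.3]
opening: 0.0001
```

Emit:
arm_command(rows=[0, 0.2, -0.05, 0, 0, 0, -1, 0, 0.4, -0.1, 0, 0, 0, -1, 0, 0.4, -0.1, 0, 0, 0, -1])

```text
time: 9.63
ee_pos: [0.6298, -0.196, 0.1004]
tcp_rot: [-80.3, 0.1, 87.0]
wrist_force: [7.2, 0.5, 9.6]
opening: -0.0002
```

```bash
python3 plate.py d
```

```text
side 218
 min [-15.7 -51.1  74.7] max [ 21.1  46.5 129.7]
 plane n [ 0.871 -0.002  0.492] inl 127 tilt 60.5 c [  4.7   6.7 104.6]
 dark lowest x at z100-135 [50.78837678 52.14158615]
scene 192
 min [-17.4 -51.3  76.8] max [ 16.1  45.3 130.7]
 plane n [-0.612  0.002  0.791] inl 68 tilt -37.7 c [-12.9  -1.8 127.6]
 dark lowest x at z100-135 [51.1921005 52.958319 ]
9.7333 [ 0.6298 -0.196   0.1004] [ 8.  0. 10.]
```

The side camera reads a tilt of 60.5° and the force is rising, so the cover is at its stop. The scene camera's plane fit is of the end face, not the plate, but the 130 mm edge height agrees. I withdraw along the tool axis.

Emit:
arm_command(rows=[0, -3, 0, 0, 0, 0, -1, 0, -7, 0, 0, 0, 0, -1, 0, -11, 0, 0, 0, 0, -1, 0, -15, 0, 0, 0, 0, 0, 0, -16, 0, 0, 0, 0, 0, 0, -16, 0, 0, 0, 0, 0])

```text
time: 10.23
ee_pos: [0.6567, -0.1974, 0.2598]
tcp_rot: [-80.3, 0.1, 87.0]
wrist_force: [-0.5, 1.0, 0.1]
opening: 0.0357
```

```bash
python3 plate.py e; cat > rel.py <<'E'
import numpy as np
from scipy.spatial.transform import Rotation as Ro
from workcell import sensors
def rel(p,rpy,cmd=None):
    o=sensors.get_obs();Rc=Ro.from_euler('xyz',o["tcp_rot"],degrees=True);pc=o["ee_pos"]*1000
    T=Ro.from_euler('xyz',rpy,degrees=True) if not isinstance(rpy,Ro) else rpy
    return Rc.inv().apply(np.array(p)-pc)/10,np.degrees((Rc.inv()*T).as_rotvec())
O=np.array([561.5,-191.9]);yb=-3.13
def box2w(p):
    return Ro.from_euler('z',yb,degrees=True).apply(p)+np.array([*O,0])
def grasp(depth,tilt=30,lift=0,edge=(-14.7,0,128.1)):
    R=Ro.from_euler('z',yb,degrees=True)*Ro.from_euler('x',-90,degrees=True)*Ro.from_euler('z',-tilt,degrees=True)
    yv=R.apply([0,1,0])
    tcp=box2w(np.array(edge)+[0,0,lift])+yv*(depth-54)
    return tcp,R
E
python3 - <<'E'
from rel import *
for dep,l in [(-40,20),(-25,0),(20,0)]:
    p,R=grasp(dep,30,l);print(dep,p.round(1),R.as_euler('xyz',degrees=True).round(1),[x.round(2) for x in rel(p,R)])
E
```

```text
side 268
 min [-15.4 -51.2  73.3] max [ 22.9  47.6 130.1]
 plane n [ 0.863 -0.002  0.506] inl 184 tilt 59.6 c [  6.8   1.4 101. ]
scene 190
 min [-16.8 -51.6  78.8] max [ 15.1  44.6 130.7]
 plane n [-0.263 -0.02   0.964] inl 73 tilt -15.3 c [-11.8  -2.6 127. ]
10.3333 [ 0.656  -0.1973  0.2553] [-0.3 -0.3 -0.1]
-40 [ 499.9 -188.5  229.5] [-90.  -30.   -3.1] [array([ 0.06,  5.26, 14.95]), array([-31.35,  86.12, -31.31])]
-25 [ 507.4 -188.9  196.5] [-90.  -30.   -3.1] [array([ 0.05,  8.38, 13.63]), array([-31.35,  86.12, -31.31])]
20 [ 529.8 -190.2  157.5] [-90.  -30.   -3.1] [array([ 0.05, 11.83, 10.74]), array([-31.35,  86.12, -31.31])]
```

Emit:
arm_command(rows=[0, 0, 2, -2.2, 6.2, -2.2, 0, 0, 0, 5, -4.5, 12.4, -4.5, 0, 0, 1, 8, -6.7, 18.6, -6.7, 0, 0, 2, 11, -9, 24.8, -9, 0, 0, 3, 13, -11.2, 31, -11.2, 0, 0, 4, 15, -13.5, 37.2, -13.5, 0, 0, 5.2, 15, -15.7, 43.4, -15.7, 0, 0, 5.2, 15, -18, 49.6, -18, 0, 0, 5.2, 15, -20.2, 55.8, -20.2, 0, 0, 5.2, 15, -22.5, 62, -22.5, 0, 0, 5.2, 15, -24.7, 68.2, -24.7, 0, 0, 5.2, 15, -27, 74.4, -27, 0])

```text
time: 11.33
ee_pos: [0.4982, -0.1888, 0.2283]
tcp_rot: [-91.7, -25.5, 9.6]
wrist_force: [-0.8, -0.1, 0.0]
opening: 0.043
```

```bash
python3 - <<'E'
from rel import *
o=sensors.get_obs();print(o["time"],o["q"].round(1),o["opening"])
for dep,l in [(-40,20),(-25,0),(20,0)]:
    p,R=grasp(dep,30,l);print(dep,p.round(1),R.as_euler('xyz',degrees=True).round(1),[x.round(2) for x in rel(p,R)])
E
```

```text
11.3333 [-25.9 -16.8 -21.7  63.   13.1  57.4] 0.04295207460850234
-40 [ 499.9 -188.5  229.5] [-90.  -30.   -3.1] [array([ 0.21, -0.04,  0.  ]), array([-4.27, 11.35, -4.36])]
-25 [ 507.4 -188.9  196.5] [-90.  -30.   -3.1] [array([-0.55,  3.26, -0.07]), array([-4.27, 11.35, -4.36])]
20 [ 529.8 -190.2  157.5] [-90.  -30.   -3.1] [array([-0.25,  7.73, -0.43]), array([-4.27, 11.35, -4.36])]
```

Emit:
arm_command(rows=[0.1, 0, 0, -2.1, 5.7, -2.2, 0, 0.2, 0, 0, -4.3, 11.3, -4.4, 0, 0.2, 0, 0, -4.3, 11.3, -4.4, 0, 0.2, 0, 0, -4.3, 11.3, -4.4, 0])

```text
time: 11.67
ee_pos: [0.5001, -0.1881, 0.2299]
tcp_rot: [-90.2, -29.9, -2.4]
wrist_force: [0.7, 0.2, -0.3]
opening: 0.0426
```

```bash
python3 - <<'E'
from rel import *
from workcell import imaging
import cv2
o=sensors.get_obs();print(o["time"],o["q"].round(1),o["opening"],o["ee_pos"],o["tcp_rot"])
for dep,l in [(-40,20),(-25,0),(20,0)]:
    p,R=grasp(dep,30,l);print(dep,p.round(1),[x.round(2) for x in rel(p,R)])
d=imaging.camera("wrist");np.savez("pics/w7.npz",**d)
e=imaging.camera("side")
cv2.imwrite("pics/w7.png",np.hstack([cv2.resize(d["pixels"],(400,300),interpolation=3),cv2.resize(e["pixels"][140:275,180:360],(400,300),interpolation=3)]))
E
```

```text
11.6667 [-24.9 -21.4 -26.5  56.8  10.7  70.3] 0.042606454642635495 [ 0.50007325 -0.18805585  0.22987816] [-90.24208062 -29.9425692   -2.4343068 ]
-40 [ 499.9 -188.5  229.5] [array([-0.03,  0.02, -0.05]), array([-0.11,  0.6 , -0.06])]
-25 [ 507.4 -188.9  196.5] [array([-1.03,  3.26, -0.04]), array([-0.11,  0.6 , -0.06])]
20 [ 529.8 -190.2  157.5] [array([-1.02,  7.76, -0.05]), array([-0.11,  0.6 , -0.06])]
```

View pics/w7.png

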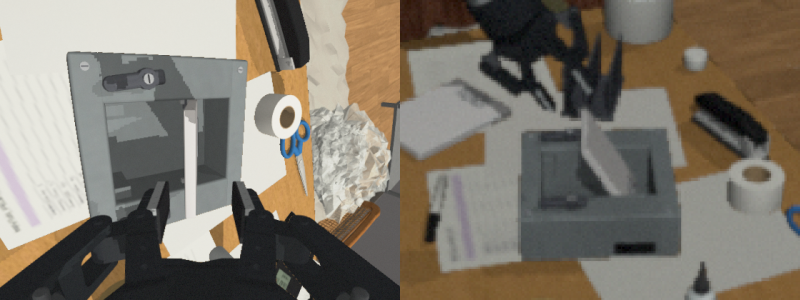

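The wrist view shows the plate's plain end face as the white strip at x of about 186–197 (half-size picture), between the open fingers, with the left button aside at (130,80). I check its position with the wrist depth before reaching in.

```bash
python3 - <<'E'
from h import *
from rel import *
d=np.load("pics/w7.npz");W=cloud(d)*1000
B=W.copy();B[...,:2]=W[...,:2]-O;B=Ro.from_euler('z',-yb,degrees=True).apply(B.reshape(-1,3)).reshape(B.shape)
g=d["pixels"].min(-1)
m=(B[...,2]>110)&(B[...,2]<140)&(abs(B[...,1])<55)&(abs(B[...,0])<60)&(g>110)
q=B[m];print(len(q),np.percentile(q,[1,10,50,90,99],0).round(1))
# project in plate frame
nrm=np.array([.866,0,.5]);dr=np.array([.5,0,-.866]);
k=q[(q@dr)<np.percentile(q@dr,50)]
print('normal coords',np.percentile(q@nrm,[2,50,98]),'expected',np.array([-14.7,0,128.1])@nrm,'along',np.percentile(q@dr,[2,50]),np.array([-14.7,0,128.1])@dr)
E
```

```text
2626 [[-17.  -44.8 113.7]
 [-16.1 -33.6 124.5]
 [-12.6  10.1 127.1]
 [ -8.7  46.8 129.1]
 [  0.5  53.7 129.9]]
normal coords [47.7597313  52.79195752 57.37466398] expected 51.3198 along [-117.93821265 -116.58021064] -118.2846
```

The edge is within about 1 mm of the expected place. I go in along the plate and grip.

Emit:
arm_command(rows=[-0.9, 1, 0, 0, 0.6, 0, 0, -0.9, 2.5, 0, 0, 0.6, 0, 0, -0.9, 3.3, 0, 0, 0.6, 0, 0, -0.9, 4.5, 0, 0, 0.6, 0, 0, -0.9, 6, 0, 0, 0.6, 0, 0, -0.9, 7.3, 0, 0, 0.6, 0, 0, -0.9, 7.8, 0, 0, 0.6, 0, 0, -0.9, 7.8, 0, 0, 0.6, 0, 0])

```text
time: 12.43
ee_pos: [0.5323, -0.1903, 0.1578]
tcp_rot: [-89.8, -29.9, -3.3]
wrist_force: [-0.5, -0.6, -0.4]
opening: 0.0426
```

Emit:
arm_command(rows=[0, 0, 0, 0, 0, 0, -0.6, 0, 0, 0, 0, 0, 0, -1, 0, 0, 0, 0, 0, 0, -1, 0, 0, 0, 0, 0, 0, -1, 0, 0, 0, 0, 0, 0, -1, 0, 0, 0, 0, 0, 0, -1, 0, 0, 0, 0, 0, 0, -1], force=50)

```text
time: 13.02
ee_pos: [0.5322, -0.1907, 0.1604]
tcp_rot: [-89.9, -30.1, -3.3]
wrist_force: [-6.3, 0.6, 4.5]
opening: 0.0096
```

```bash
python3 - <<'E'
from rel import *
from workcell import imaging
import cv2
o=sensors.get_obs();print(o["time"],o["opening"],o["ee_pos"],o["tcp_rot"],o["wrist_force"])
d=imaging.camera("wrist")
e=imaging.camera("side")
cv2.imwrite("pics/w8.png",np.hstack([cv2.resize(d["pixels"],(400,300),interpolation=3),cv2.resize(e["pixels"][140:275,180:360],(400,300),interpolation=3)]))
E
```

```text
13.0167 0.009556944185160093 [ 0.53221951 -0.19065517  0.16041904] [-89.9154514  -30.12373633  -3.33524795] [-6.2856473   0.57486067  4.47971391]
```

View pics/w8.png

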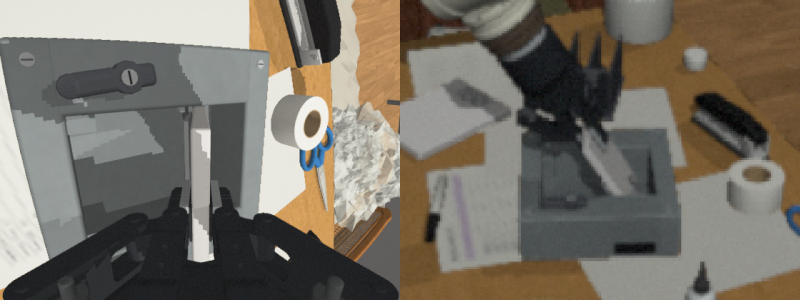

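The cover is gripped with the opening at 9.6 mm. I lift straight up.

Emit:
arm_command(rows=[0.5, -0.9, 0, 0, 0, 0, -1, 1, -1.7, 0, 0, 0, 0, -1, 2, -3.5, 0, 0, 0, 0, -1, 3, -5.2, 0, 0, 0, 0, -1, 4, -6.9, 0, 0, 0, 0, -1, 5, -8.7, 0, 0, 0, 0, -1, 6, -10.4, 0, 0, 0, 0, -1, 7, -12.1, 0, 0, 0, 0, -1, 7.5, -13, 0, 0, 0, 0, -1, 7.5, -13, 0, 0, 0, 0, -1], force=60)

```text
time: 13.95
ee_pos: [0.5327, -0.191, 0.3135]
tcp_rot: [-90.0, -30.4, -3.3]
wrist_force: [-0.6, 0.4, -2.3]
opening: 0.0091
```

```bash
python3 - <<'E'
from rel import *
from workcell import imaging
import cv2
o=sensors.get_obs();print(o["time"],o["opening"],o["ee_pos"],o["tcp_rot"],o["wrist_force"])
d=imaging.camera("wrist")
e=imaging.camera("side")
cv2.imwrite("pics/w9.png",np.hstack([cv2.resize(d["pixels"],(400,300),interpolation=3),cv2.resize(e["pixels"][100:275,150:380],(400,300),interpolation=3)]))
E
```

```text
13.95 0.009120390447790888 [ 0.53273541 -0.19099683  0.31347232] [-89.99141006 -30.36129382  -3.27754922] [-0.60471576  0.36486346 -2.25450688]
```

View pics/w9.png

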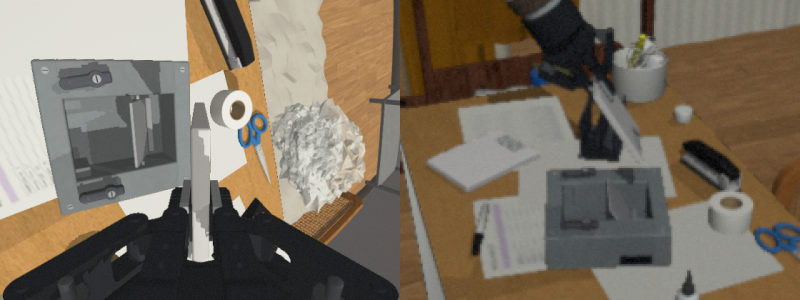

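The cover is out of the box and the buttons are still aside. I compute the move to the rack and check the pot's clearance.

```bash
python3 - <<'E'
from h import *
from rel import *
d=np.load("pics/scene0.npz");W=cloud(d)*1000
for zmin in (60,100,140,200):
    m=(W[...,2]>zmin)&(W[...,2]<400)&(W[...,0]>450)&(W[...,0]<760)&(W[...,1]>160)&(W[...,1]<400)
    q=W[m];print(zmin,len(q),q.min(0).round(0) if len(q) else '',q.max(0).round(0) if len(q) else '')
for z in (330,262):
  print(z,[x.round(2) for x in rel((599.5,88.9,z),(-90,0,-14))])
E
```

```text
60 706 [617. 248.  60.] [741. 376. 155.]
100 155 [660. 266. 100.] [723. 358. 155.]
140 8 [673. 266. 141.] [680. 275. 155.]
200 0  
330 [array([ 5.45,  0.83, 28.3 ]), array([-2.91, 10.45, 29.98])]
262 [array([ 2.05,  6.72, 28.29]), array([-2.91, 10.45, 29.98])]
```

Emit:
arm_command(rows=[0.5, 0, 1, 0, 0, 0, -1, 1, 0, 3.5, 0, 1, 3, -1, 1.5, 0.2, 6.5, -0.5, 2, 6, -1, 2, 0.2, 9.5, -1, 3, 10, -1, 3, 0.4, 13, -1.3, 4.5, 14, -1, 4, 0.5, 17, -1.7, 6, 18, -1, 5, 0.7, 20.5, -2.2, 8, 22, -1, 5.4, 0.8, 24, -2.5, 9, 26, -1, 5.4, 0.8, 26.5, -2.9, 10.4, 29, -1, 5.4, 0.8, 28, -2.9, 10.4, 30, -1, 5.4, 0.8, 28.3, -2.9, 10.4, 30, -1, 5.4, 0.8, 28.3, -2.9, 10.4, 30, -1])

```text
time: 15.05
ee_pos: [0.5993, 0.0904, 0.3286]
tcp_rot: [-90.1, 0.1, -13.8]
wrist_force: [-0.8, -1.1, -1.9]
opening: 0.0094
```

```bash
cat > chk.py <<'E'
from h import *
from rel import *
from workcell import imaging
import sys
o=sensors.get_obs();print(o["time"],o["opening"],o["ee_pos"].round(4),o["tcp_rot"].round(2),o["wrist_force"].round(1))
C=np.array([583,93.]);u=np.array([.970,-.243]);v=np.array([.243,.970])
ims=[]
for c in ["scene","side"]:
    d=imaging.camera(c);W=cloud(d)*1000;np.savez(f"pics/{c}_{sys.argv[1]}.npz",**d)
    g=d["pixels"].min(-1)
    a=(W[...,:2]-C)@u;b=(W[...,:2]-C)@v
    m=(W[...,2]>float(sys.argv[2]))&(W[...,2]<300)&(abs(a)<70)&(abs(b)<90)&(g>110)
    q=np.stack([a[m],b[m],W[...,2][m]],-1);print(c,len(q),np.percentile(q,[1,5,50,95,99],0).round(1).tolist() if len(q) else '')
    if len(q)>30:
        best=0;rng=np.random.default_rng(0)
        for _ in range(400):
            s=q[rng.choice(len(q),3,replace=False)];n=np.cross(s[1]-s[0],s[2]-s[0])
            if np.linalg.norm(n)<5:continue
            n/=np.linalg.norm(n);k=abs((q-s[0])@n)<1.5
            if k.sum()>best:best=k.sum();K=k
        s=q[K];c0=s.mean(0);n=np.linalg.svd(s-c0)[2][2];print('  plane',n.round(3),c0.round(1),best)
    x0=int(proj(d,[.583,.093,.12])[0]);y0=int(proj(d,[.583,.093,.12])[1])
    cr=d["pixels"][max(0,y0-70):y0+50,max(0,x0-80):x0+80];ims.append(cv2.resize(cr,(400,300),interpolation=3))
cv2.imwrite(f"pics/chk_{sys.argv[1]}.png",np.hstack(ims))
E
python3 chk.py f 100
```

```text
15.05 0.00943017491079904 [0.5993 0.0904 0.3286] [-90.06   0.1  -13.83] [-0.8 -1.1 -1.9]
scene 223 [[5.9, -52.2, 166.1], [9.9, -50.2, 171.0], [15.0, -45.3, 248.8], [21.2, -10.1, 292.6], [23.2, -5.8, 294.3]]
  plane [ 0.122 -0.992 -0.01 ] [ 16.  -46.3 229.7] 81
side 144 [[10.8, -52.2, 168.4], [11.3, -50.9, 175.1], [15.4, -46.4, 240.8], [20.3, -17.3, 293.8], [20.9, 3.7, 294.9]]
  plane [ 0.561  0.828 -0.003] [ 15.4 -47.  229.6] 58
```

View pics/chk_f.png

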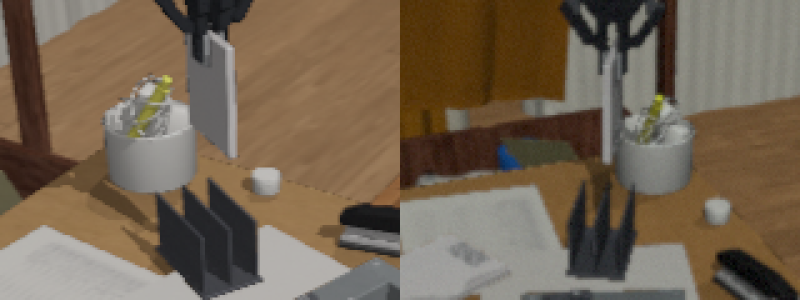

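The plate hangs vertical over the far slot (rack x of about +16, aim +17). Its bottom is at z of about 165 mm and the dividers below are clear. I lower it.

Emit:
arm_command(rows=[0.1, 2, 0, 0, 0, 0, -1, 0.1, 4, 0, 0, 0, 0, -1, 0.1, 6, 0, 0, 0, 0, -1, 0.1, 7, 0, 0, 0, 0, -1, 0.1, 7, 0, 0, 0, 0, -1])

```text
time: 15.57
ee_pos: [0.5989, 0.0875, 0.2582]
tcp_rot: [-90.1, 0.2, -14.0]
wrist_force: [-0.5, -0.0, -3.1]
opening: 0.0093
```

```bash
python3 chk.py g 90
```

```text
15.5667 0.009348572092343093 [0.5989 0.0875 0.2582] [-90.08   0.16 -14.02] [-0.5 -0.  -3.1]
scene 211 [[6.8, -54.7, 94.2], [10.4, -53.2, 100.2], [15.5, -48.5, 175.5], [21.8, -11.7, 221.7], [24.8, -6.1, 224.4]]
  plane [ 0.023 -1.    -0.018] [ 16.7 -50.3 160.3] 70
side 122 [[13.1, -55.3, 98.0], [13.8, -51.8, 108.1], [17.7, -47.4, 178.0], [21.1, -12.7, 224.2], [21.6, 10.5, 225.8]]
  plane [ 0.504 -0.863 -0.023] [ 17.7 -47.5 169.1] 47
```

View pics/chk_g.png

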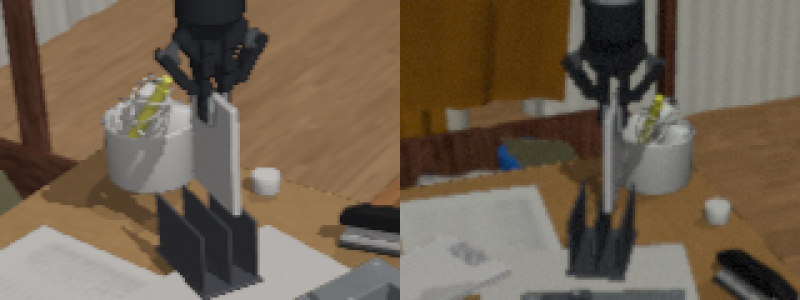

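The plate is centred over the right slot, at rack x of about 17. I continue down.

Emit:
arm_command(rows=[0, 1.5, 0.2, 0, 0, 0, -1, 0, 3, 0.3, 0, 0, 0, -1, 0, 4.5, 0.3, 0, 0, 0, -1, 0, 6, 0.3, 0, 0, 0, -1, 0, 7.3, 0.3, 0, 0, 0, -1, 0, 8, 0.3, 0, 0, 0, -1, 0, 8, 0.3, 0, 0, 0, -1])

```text
time: 16.25
ee_pos: [0.6003, 0.0914, 0.1794]
tcp_rot: [-90.0, 0.1, -14.0]
wrist_force: [-1.3, -0.0, -2.6]
opening: 0.0094
```

Emit:
arm_command(rows=[0, 0.2, 0, 0, 0, 0, -1, 0, 0.4, 0, 0, 0, 0, -1, 0, 0.6, 0, 0, 0, 0, -1, 0, 0.6, 0, 0, 0, 0, -1])

```text
time: 16.58
ee_pos: [0.6007, 0.0916, 0.1745]
tcp_rot: [-90.0, -0.0, -13.9]
wrist_force: [-0.1, -0.7, -2.0]
opening: 0.0092
```

```bash
python3 chk.py h 85
```

```text
16.5833 0.009229307943957923 [0.6007 0.0916 0.1745] [-8.999e+01 -2.000e-02 -1.395e+01] [-0.1 -0.7 -2. ]
scene 141 [[-26.8, -52.0, 86.5], [-20.8, -49.0, 92.1], [16.3, -34.0, 135.9], [24.4, -4.2, 282.1], [32.1, 0.1, 284.1]]
  plane [-0.995  0.093  0.027] [ 15.8 -36.5 126.8] 41
side 70 [[12.6, -52.1, 87.6], [13.3, -48.1, 89.8], [16.8, -42.8, 126.9], [20.6, 10.0, 138.9], [21.5, 18.2, 140.9]]
  plane [-0.991  0.101 -0.091] [ 18.2 -35.8 120.3] 28
```

View pics/chk_h.png

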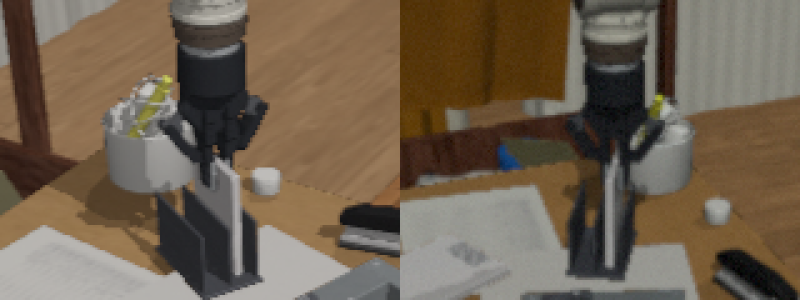

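It is inside the slot. The top is at about 140 mm, so about 4 mm remain. I lower slowly until the force changes.

Emit:
arm_command(rows=[0, 0.1, 0, 0, 0, 0, -1, 0, 0.2, 0, 0, 0, 0, -1, 0, 0.3, 0, 0, 0, 0, -1])

```text
time: 16.93
ee_pos: [0.6009, 0.0917, 0.1733]
tcp_rot: [-89.9, -0.1, -13.9]
wrist_force: [-4.0, -0.0, 15.5]
opening: 0.0095
```

Emit:
arm_command(rows=[0, 0.1, 0, 0, 0, 0, -1, 0, 0.2, 0, 0, 0, 0, -1])

```text
time: 17.1
ee_pos: [0.6011, 0.0917, 0.1732]
tcp_rot: [-89.9, -0.2, -13.9]
wrist_force: [-7.5, -1.3, 28.3]
opening: 0.0092
```

The bottom touches the floor at TCP z 173.3 mm (reaction 28 N). I take the load off, then open.

Emit:
arm_command(rows=[0, -0.2, 0, 0, 0, 0, -1, 0, -0.4, 0, 0, 0, 0, -1, 0, -0.4, 0, 0, 0, 0, -1], force=20)

```text
time: 17.35
ee_pos: [0.6007, 0.0916, 0.1736]
tcp_rot: [-90.0, -0.0, -13.9]
wrist_force: [0.8, 0.9, -1.8]
opening: 0.0093
```

```bash
python3 chk.py i 85
```

```text
17.35 0.009299676180235113 [0.6007 0.0916 0.1736] [-8.999e+01 -2.000e-02 -1.395e+01] [ 0.8  0.9 -1.8]
scene 133 [[-21.9, -50.1, 86.2], [1.5, -48.2, 92.2], [17.2, -33.6, 134.0], [25.2, -6.4, 280.3], [33.8, 1.3, 281.3]]
  plane [0.982 0.188 0.017] [ 16.1 -37.8 141.1] 39
side 68 [[13.1, -50.5, 85.7], [13.3, -48.5, 87.9], [16.9, -43.2, 125.0], [20.6, 7.4, 138.3], [20.8, 20.0, 139.2]]
  plane [ 0.998  0.06  -0.016] [ 19.5 -31.2 121.3] 26
```

View pics/chk_i.png

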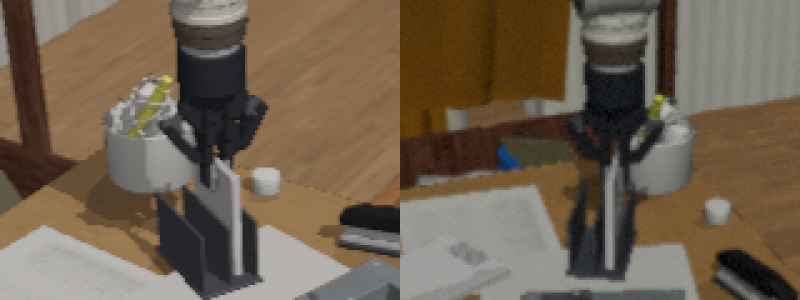

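Emit:
arm_command(rows=[0, 0.1, 0, 0, 0, 0, -1, 0, 0.1, 0, 0, 0, 0, -1, 0, 0.1, 0, 0, 0, 0, -0.75, 0, 0.1, 0, 0, 0, 0, -0.7, 0, 0.1, 0, 0, 0, 0, -0.6, 0, 0.1, 0, 0, 0, 0, -0.4, 0, 0.1, 0, 0, 0, 0, -0.2, 0, 0.1, 0, 0, 0, 0, 0, 0, 0.1, 0, 0, 0, 0, 0])

```text
time: 18.2
ee_pos: [0.6006, 0.0915, 0.1722]
tcp_rot: [-90.0, 0.0, -13.9]
wrist_force: [0.3, -0.3, -1.1]
opening: 0.0424
```

```bash
python3 chk.py j 85
```

```text
18.2 0.042410224741044486 [0.6006 0.0915 0.1722] [-9.000e+01  1.000e-02 -1.395e+01] [ 0.3 -0.3 -1.1]
scene 173 [[-34.3, -50.8, 87.2], [-24.3, -48.0, 90.9], [16.8, -27.3, 133.3], [42.2, 14.3, 278.6], [44.2, 24.0, 280.9]]
  plane [-1.     0.018  0.009] [ 16.9 -27.4 132.3] 52
side 66 [[12.8, -48.1, 86.2], [13.4, -47.1, 89.2], [17.3, -41.8, 130.1], [21.4, 18.2, 137.4], [22.3, 27.0, 138.0]]
  plane [ 0.996  0.031 -0.078] [ 18.5 -26.8 121.6] 27
```

View pics/chk_j.png

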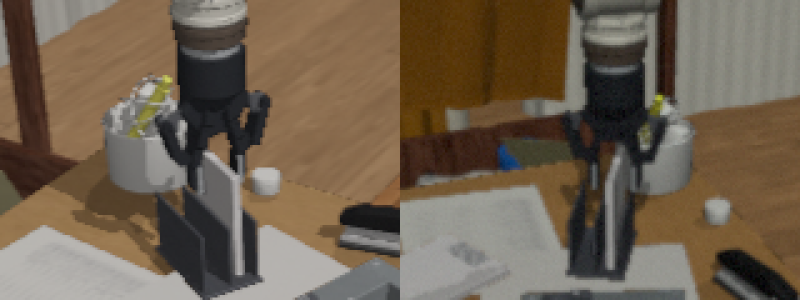

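It stands on its own and the jaws are clear on both sides. I retreat straight up.

Emit:
arm_command(rows=[0, -1, 0, 0, 0, 0, 0, 0, -3, 0, 0, 0, 0, 0, 0, -6, 0, 0, 0, 0, 0, 0, -9, 0, 0, 0, 0, 0, 0, -12, 0, 0, 0, 0, 0, 0, -15, 0, 0, 0, 0, 0, 0, -15, 0, 0, 0, 0, 0, 0, -15, 0, 0, 0, 0, 0, 0, -15, 0, 0, 0, 0, 0])

```text
time: 19.05
ee_pos: [0.6006, 0.0915, 0.3223]
tcp_rot: [-90.0, -0.0, -14.0]
wrist_force: [0.4, 0.2, -0.4]
opening: 0.0429
```

```bash
python3 chk.py k 85; python3 - <<'E'
import numpy as np,cv2
d=np.load("pics/scene_k.npz")["pixels"];cv2.imwrite("pics/end.png",d)
E
```

```text
19.05 0.04290501158526144 [0.6006 0.0915 0.3223] [-90.    -0.   -13.95] [ 0.4  0.2 -0.4]
scene 162 [[-8.9, -49.5, 87.9], [-7.0, -48.3, 92.7], [16.8, -19.2, 134.4], [42.5, 38.8, 279.3], [44.4, 49.5, 287.9]]
  plane [0.987 0.007 0.159] [ 13.6 -13.6 147.2] 56
side 81 [[-9.7, -50.9, 88.6], [13.3, -47.8, 93.1], [17.6, -35.8, 134.2], [21.9, 44.9, 137.7], [22.5, 57.7, 257.0]]
  plane [-0.189 -0.019 -0.982] [ 18.1   3.1 135.5] 32
```

View pics/chk_k.png

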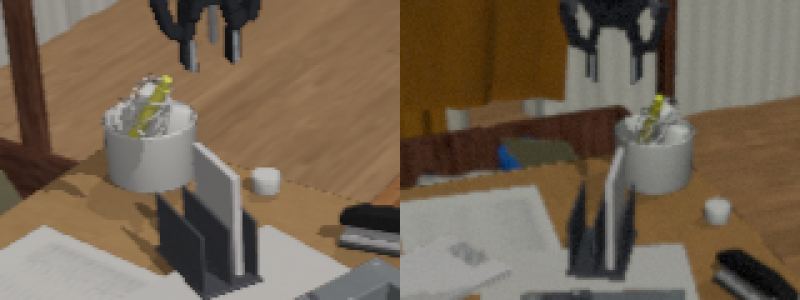

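View pics/end.png

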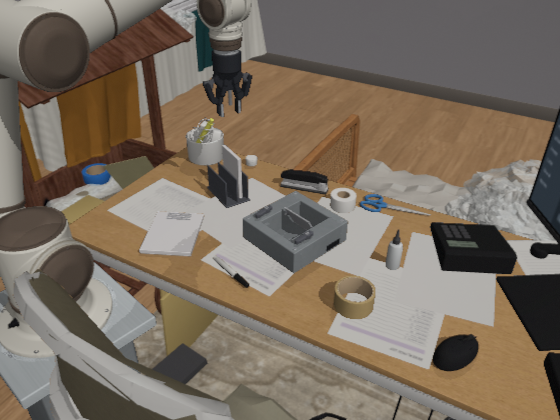

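The cover stands in the far slot, scene (232,172). The tape (355,297), glue (395,252) and label roll (343,200) are where they began. I let a second pass and check that nothing drifts.

Emit:
arm_command(rows=[0, -2, 0, 0, 0, 0, 0, 0, -2, 0, 0, 0, 0, 0, 0, -2, 0, 0, 0, 0, 0, 0, -2, 0, 0, 0, 0, 0, 0, -2, 0, 0, 0, 0, 0, 0, -2, 0, 0, 0, 0, 0, 0, -2, 0, 0, 0, 0, 0, 0, -2, 0, 0, 0, 0, 0])

```text
time: 19.82
ee_pos: [0.6006, 0.0915, 0.342]
tcp_rot: [-90.0, 0.0, -13.9]
wrist_force: [0.3, 0.8, -0.1]
opening: 0.0428
```

```bash
python3 chk.py l 85; python3 - <<'E'
from h import *
C=np.array([583,93.]);u=np.array([.970,-.243]);v=np.array([.243,.970])
for t in "kl":
  for c in ["scene","side"]:
    d=np.load(f"pics/{c}_{t}.npz");W=cloud(d)*1000;g=d["pixels"].min(-1);a=(W[...,:2]-C)@u;b=(W[...,:2]-C)@v
    for lo,hi in ((88,105),(105,120),(120,133)):
        m=(W[...,2]>lo)&(W[...,2]<hi)&(abs(a-17)<20)&(abs(b)<60)&(g>100)
        print(t,c,lo,m.sum(),np.percentile(a[m],[10,50,90]).round(1))
x=np.load("pics/scene_k.npz")["pixels"].astype(int);y=np.load("pics/scene_l.npz")["pixels"].astype(int)
D=abs(x-y).max(-1)>40;print('changed px below row 140:',D[140:].sum())
x=np.load("pics/scene0.npz")["pixels"].astype(int);D=abs(x-y).max(-1)>40
for n,(r,c) in dict(tape=(297,355),glue=(252,395),label=(200,343)).items():print(n,D[r-25:r+25,c-22:c+22].sum())
E
```

```text
19.8167 0.042822358620624563 [0.6006 0.0915 0.342 ] [-9.001e+01  3.000e-02 -1.395e+01] [ 0.3  0.8 -0.1]
scene 156 [[-9.9, -50.0, 87.7], [-7.0, -47.3, 92.4], [17.0, -23.4, 134.4], [29.4, 37.6, 291.9], [43.9, 51.6, 297.2]]
  plane [ 1.    -0.003  0.009] [ 15.7 -17.5 123.5] 55
side 81 [[13.3, -48.8, 86.2], [13.5, -47.6, 92.6], [17.5, -35.2, 134.6], [22.4, 47.7, 138.9], [22.9, 50.1, 139.3]]
  plane [ 0.109 -0.024  0.994] [ 17.9  -3.1 136.3] 33
k scene 88 25 [14.9 17.6 22. ]
k scene 105 22 [13.7 16.5 23.3]
k scene 120 37 [13.6 16.4 21.2]
k side 88 13 [16.6 20.3 22.5]
k side 105 17 [13.9 19.9 22.3]
k side 120 19 [14.2 20.4 22.5]
l scene 88 22 [14.9 17.1 23.8]
l scene 105 23 [14.1 17.6 22.8]
l scene 120 38 [14.1 15.5 20.3]
l side 88 12 [16.5 19.9 22.5]
l side 105 15 [14.  17.9 22.1]
l side 120 20 [14.  20.3 22.6]
changed px below row 140: 44
tape 0
glue 0
label 27
```

```bash
python3 - <<'E'
import numpy as np
x=np.load("pics/scene0.npz")["pixels"].astype(int);y=np.load("pics/scene_l.npz")["pixels"].astype(int);k=np.load("pics/scene_k.npz")["pixels"].astype(int)
r,c=np.nonzero(abs(x-y).max(-1)[175:225,321:365]>40);print(sorted(zip(c+321,r+175))[:30])
r,c=np.nonzero(abs(k-y).max(-1)[140:]>40);print(sorted(zip(c,r+140)))
E
```

```text
[(np.int64(321), np.int64(214)), (np.int64(321), np.int64(215)), (np.int64(321), np.int64(216)), (np.int64(321), np.int64(217)), (np.int64(321), np.int64(218)), (np.int64(321), np.int64(219)), (np.int64(321), np.int64(220)), (np.int64(321), np.int64(221)), (np.int64(322), np.int64(215)), (np.int64(322), np.int64(216)), (np.int64(322), np.int64(217)), (np.int64(322), np.int64(218)), (np.int64(322), np.int64(219)), (np.int64(322), np.int64(220)), (np.int64(322), np.int64(221)), (np.int64(323), np.int64(216)), (np.int64(323), np.int64(217)), (np.int64(323), np.int64(218)), (np.int64(323), np.int64(219)), (np.int64(323), np.int64(220)), (np.int64(324), np.int64(216)), (np.int64(324), np.int64(217)), (np.int64(324), np.int64(218)), (np.int64(324), np.int64(219)), (np.int64(325), np.int64(217)), (np.int64(325), np.int64(218)), (np.int64(325), np.int64(219))]
[(np.int64(13), np.int64(140)), (np.int64(14), np.int64(140)), (np.int64(14), np.int64(141)), (np.int64(14), np.int64(142)), (np.int64(14), np.int64(143)), (np.int64(15), np.int64(142)), (np.int64(15), np.int64(143)), (np.int64(16), np
[... 451 characters left out ...]
.int64(162), np.int64(163)), (np.int64(163), np.int64(162)), (np.int64(163), np.int64(163)), (np.int64(163), np.int64(164)), (np.int64(164), np.int64(163)), (np.int64(165), np.int64(163)), (np.int64(166), np.int64(163)), (np.int64(169), np.int64(158)), (np.int64(170), np.int64(158)), (np.int64(171), np.int64(157)), (np.int64(172), np.int64(156)), (np.int64(172), np.int64(157)), (np.int64(173), np.int64(156)), (np.int64(173), np.int64(157)), (np.int64(174), np.int64(156)), (np.int64(174), np.int64(157)), (np.int64(175), np.int64(165)), (np.int64(176), np.int64(165)), (np.int64(177), np.int64(165)), (np.int64(177), np.int64(166)), (np.int64(178), np.int64(166)), (np.int64(179), np.int64(157))]
```

The changed pixels are the emptied well, the arm itself and a shadow. Nothing else moved, so I hand in.

```bash
python3 -c "
from workcell import bot
print(bot.job_done())"
```

```text
the job is handed in; nothing more can be done
None
```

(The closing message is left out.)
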